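# Pack the lock set into its tin

### The arm

A 7-joint arm with a two-finger parallel gripper is mounted at the origin on the work surface. World frame = base frame: x ahead of the robot, y to its left, z up, the work surface at z = 0. Lengths are in m, angles in rad, forces in N, time in s.
With the tool pointing down it reaches from about 0.4 to 0.85 m from the base axis. Payload 10.4 kg.
Tool frame: the origin (TCP) lies between the finger pads; the fingertips stand 14 mm ahead of it and the grasp point (between the pads) lies 5 mm behind it; z points along the fingers, y is the line along which they close (so a half turn about z gives the same grasp; the last joint's range is limited). The gripper opens to 87 mm and grips with 3 to 60 N. Pads are 19 mm wide; open, the fingers measure 117 mm over their backs; the gripper's body (75 mm by 190 mm) begins 51 mm behind the grasp point.
Start: joints at [-1.147, 0.332, -0.065, 1.46, 0.022, 1.35, -0.088], TCP at [0.27, 0.564, 0.21] pointing down, gripper open.
Joint ranges: [-2.6, 2.6], [-0.5, 2.12], [-1.47, 1.34], [0.16, 2.42], [-1.27, 4.41], [0.06, 2.06], [-2.6, 2.6]. Speed limits (rad/s): [2.22, 2.22, 2.79, 2.79, 3.14, 3.14, 3.14].

### API

Orientations are given as a rotation vector (axis times angle).
In Python, from rig import robot gives the robot as it stands. The module is installed in compiled form; this text tells all that it offers.
- The arm moves only by the shell command python3 -m creep 'ROWS' [OPENING] [FORCE]. ROWS is JSON, a list that holds one entry, the list of rows, each a list of 6 numbers: the shift along the tool's x, y, z scaled (see below), then the turn, a rotation vector about the tool's x, y, z scaled (see below). In form: [[[tx, ty, tz, ax, ay, az], ...]]. A call has 1 to 10 rows; each row shifts and turns the commanded pose from where the row before left it, along the tool's axes as they then stand; what a row does not reach is not made up. The controller multiplies each number of a shift by 2.5 cm and each number of a turn by 90 degrees. A row lasts 1/10 s, in which the tool goes at most 50 mm and 8.59 degrees, less where a joint would pass 70% of its speed; a pose out of reach is approached as far as the arm can. A call with a number of a shift or a turn outside -1 to 1 is refused whole. A call with a gripper value outside its range is refused whole. OPENING is the opening, from 0 (shut) to 1 (fully open), set as the call begins (- or left out, the last holds). The fingers move at their own pace and stop on an object; FORCE is the grip in N (left out, the last holds). Time passes only in rows, so rows that do not move let the fingers close. It gives the time, the measured TCP pose, the force, the opening and the grip force at its end, in the units of the state.
- robot.state(): the state, without advancing time (a new reading comes with each control period).
- robot.snapshot(name): name is "scene" or "top"; returns a dict with "image" (400x640x3 uint8, red, green, blue), "z_map" (400x640 float32, m along the optical axis (not along the pixel's ray), 0 where there is no reading), "fx", "fy", "cx", "cy" (pixels), "R" (3x3) and "t" (3): a world point X has camera coordinates R X + t. Camera axes: x right, y down, z forward; pixel columns grow to the right and rows downward; lengths in m; the calibration is good to about 2 mm. A picture is of the moment at which its call begins.
- robot.sign_off(): hands the job in; it is judged then, once.
The state is a dict: "time": time; "qpos": joint angles; "joint_velocities": joint speeds; "joint_efforts": joint torques, N m; "ee_pos": TCP position; "tool_rot": TCP orientation; "contact_force": force on the tool from outside, world axes, zero at the start; "moment": the same for the moment, N m; "opening": finger opening in m; "gripper_force": force on a finger pad.
Only numpy, scipy, OpenCV 4.12 (cv2) and the standard library are available. Lean on these libraries where they do the work, as an engineer would, in place of code of your own. Each camera call takes 0.05 s, during which the arm holds its last target. There are 200 camera calls.

### The job

Pack this lock set into the open tin: the big padlock already stands askew in the middle of it, so make room there and stand the lock case and the door knob in the tin with it. All three must end upright, side by side in any order, flat on the tin's floor between its walls. Set them down gently without dropping them, and leave the other things on the bench where they are.

Things in the scene. Friction and masses are not known exactly. Their poses are not given: they have to be found in the camera images.
- tin: Open steel tin, fixed. Outside 72 (x) x 140 (y) x 34 high; walls and floor 4 thick: inside 64 x 132, floor at 4, rim at 34. Its lid is folded back on its +x side, sloping from the rim to the bench, out to 115 from the centre. Origin: centre of the underside; x across the tin, y along it, z up. The three things fit in one row along y with 10 to spare in all.
- padlock: The big padlock, standing in the tin, shackle up: brass block body 54 (x) x 30 (y) x 56 high, over it a steel shackle of 8 thick bar in the x-z plane, legs 34 apart, top at 90. Origin: centre of its underside; x along its width, z up. Grip it across its 54 width on the body above the tin's rim, or by the shackle.
- lock_case: Grey steel lock case, an upright block 56 (x) x 36 (y) x 85 high with a keyhole and a round brass follower on its wide faces. Origin: centre of its underside; x along its width, z up. In the tin its x must lie across the tin.
- door_knob: Steel door knob standing on its round rose: rose 56 across and 7 high, thin neck 26 across, then a round knob 53 across with straight sides from 42 to 66 above the underside, rounded off to the top at 75. Origin: centre of the rose's underside; z up.
- small_padlock: Bystander, not to be packed: a small padlock 36 x 18 x 58 high, standing on the bench. Origin: centre of its underside.
- plug_cylinder: Bystander: brass lock cylinder standing on end, 36 across, 39 high. Origin: centre of its underside.
- pliers: Bystander: pliers lying on the bench, 170 long, 13 high. Origin: under the joint.
- mallet: Bystander: hammer lying on the bench, 240 long. Origin: underside, at its middle.
- screwdriver: Bystander: screwdriver lying on the bench, 190 long. Origin: underside, at its middle.
- brass_strip: Bystander: flat brass bar 200 x 14 x 6 lying on the bench. Origin: centre of its underside.

How it is judged:
By the outcome, as a careful person would: the job done as asked, in the order asked, and still so for the second after the job is handed in, with the robot touching nothing.
It also fails if it takes over 61 s, if anything falls off the work surface, if the arm or the gripper's body presses on something with over 40 N, if the wrist force passes 120 N, or if a joint passes its speed limit or range.

## Working session

There is one attempt and no reset: what is moved stays moved. The work goes in short steps, Python scripts to look and compute and a shell command to move; the robot and the scene stay as the last step left them, time stands still between calls to the robot, and variables do not carry over. Pictures are saved under pics/ and viewed, at most 10 in all, crops included, and the job is handed in when it is done.

```bash
mkdir -p pics; cat > h.py <<'E'
import numpy as np, cv2
from rig import robot
def snap(n,f=None):
    s=robot.snapshot(n)
    if f: cv2.imwrite('pics/'+f,s['image'][:,:,::-1])
    return s
def world(s):
    v,u=np.mgrid[0:400,0:640]; z=s['z_map'].astype(float)
    P=np.stack([(u-s['cx'])/s['fx']*z,(v-s['cy'])/s['fy']*z,z],-1)
    return (P-s['t'])@s['R']
E
python3 - <<'E'
from h import *
import pickle
print(robot.state())
for n in('scene','top'):
    s=snap(n,n+'0.png'); pickle.dump(s,open(n+'0.pkl','wb'))
    print(n,s['fx'],s['cx'],s['cy'],-s['R'].T@s['t'],s['R'].round(3).tolist())
E
```

```text
{'time': 0.0, 'qpos': array([-1.14659869,  0.33286136, -0.06469364,  1.46086718,  0.02159436,
        1.34990221, -0.08848203]), 'joint_velocities': array([-8.39475785e-04,  4.49311680e-04,  1.83240651e-04, -4.93178204e-05,
        2.71825648e-04, -7.54528858e-05,  3.10613156e-04]), 'joint_efforts': array([ 2.02211654e-04, -6.23255253e+01,  2.45370035e-02, -3.89890409e+01,
       -6.14008773e-02,  3.98524571e-02,  2.25814460e-04]), 'ee_pos': array([0.26989546, 0.56330961, 0.20969589]), 'tool_rot': array([-6.95904992e-01, -3.06329816e+00,  2.07481005e-03]), 'contact_force': array([-0.72135993, -0.16972024, -0.61547047]), 'moment': array([ 0.02070492, -0.03097531,  0.02897861]), 'gripper_force': 0.0, 'opening': 0.08697652012858349}
scene 488.3390225009335 322.9920334428531 195.70995173940457 [ 1.48964294 -0.10034866  0.9140334 ] [[0.104, 0.995, -0.002], [0.679, -0.072, -0.731], [-0.727, 0.074, -0.683]]
top 398.99815446679895 328.50697853919894 209.18313662939696 [5.00524599e-01 9.56608434e-04 1.04562663e+00] [[0.025, -1.0, 0.008], [-1.0, -0.025, -0.017], [0.017, -0.008, -1.0]]
```

View pics/scene0.png

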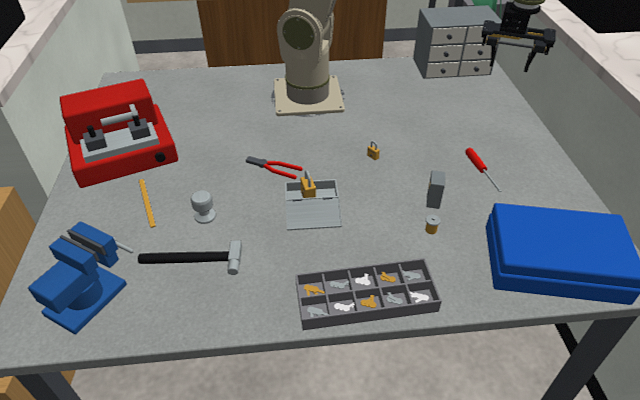

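View pics/top0.png

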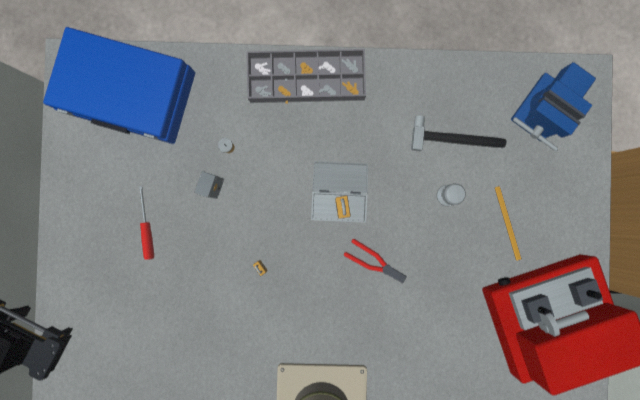

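The scene view shows the knob at (203,205), tin and padlock at (308,195) and the lock case at (436,188). In the top view they are at (452,194), (340,200) and (210,185). Next I'll measure them with depth from both views.

```bash
cat > m.py <<'E'
from h import *
import pickle,sys
def meas(tag,live=True):
    C=[]
    for n in('top','scene'):
        s=pickle.load(open(n+'0.pkl','rb')) if not live else snap(n)
        W=world(s); ok=s['z_map']>0
        C.append((n,W[ok]))
    return C
def rect(p):
    r=cv2.minAreaRect((p[:,:2]*1000).astype(np.float32)); return np.round(r[0],1),np.round(r[1],1),round(r[2],1)
E
python3 - <<'E'
from m import *
C=meas('',False)
for n,P in C:
    print(n)
    def box(x0,x1,y0,y1,z0,z1): 
        m=(P[:,0]>x0)&(P[:,0]<x1)&(P[:,1]>y0)&(P[:,1]<y1)&(P[:,2]>z0)&(P[:,2]<z1); return P[m]
    b=box(.35,.7,-.3,.4,-.01,.01);print('bench',np.median(b[:,2]))
    for nm,b in dict(case_top=box(.48,.66,.22,.40,.075,.1),case_all=box(.48,.66,.22,.40,.03,.1),knob=box(.48,.66,-.4,-.2,.045,.075),knoball=box(.48,.66,-.4,-.2,.0042,.1),padtop=box(.44,.65,-.15,.08,.07,.1),padbody=box(.44,.65,-.15,.08,.045,.065),rim=box(.44,.65,-.15,.08,.028,.036)).items():
        if len(b)>3: print(nm,len(b),rect(b),'z',np.percentile(b[:,2],[5,50,95,100]).round(4))
E
python3 -c "
import cv2
a=cv2.imread('pics/top0.png')[150:235,295:385];b=cv2.imread('pics/scene0.png')[155:240,270:360]
c=cv2.hconcat([cv2.resize(a,None,fx=4.4,fy=4.4,interpolation=2),cv2.resize(b,None,fx=4.4,fy=4.4,interpolation=2)]);cv2.imwrite('pics/c1.png',c)"
```

```text
top
bench 0.0006488018671819233
case_top 372 (array([570. , 293.2]), array([38. , 55.7]), 73.0) z [0.0806 0.0854 0.0884 0.0907]
case_all 493 (array([603.6, 282.9]), array([ 38., 126.]), 73.0) z [0.0387 0.0846 0.0881 0.0907]
knob 296 (array([ 562.4, -314.9]), array([49.4, 51.3]), 1.4) z [0.0527 0.0722 0.0748 0.075 ]
knoball 696 (array([ 569.8, -301. ]), array([177.1, 197.7]), 0.3) z [0.0044 0.0664 0.0764 0.0795]
padtop 55 (array([523.2, -41.4]), array([39.7,  7.7]), 10.3) z [0.0836 0.0912 0.0955 0.0969]
padbody 212 (array([524.1, -41.3]), array([53.9, 30. ]), 10.8) z [0.0564 0.0604 0.0634 0.0642]
rim 569 (array([543.9, -33.3]), array([139.7, 111.5]), 88.4) z [0.0285 0.0326 0.0357 0.036 ]
scene
bench 0.0014513111631569901
case_top 247 (array([570. , 290.4]), array([37. , 61.6]), 72.8) z [0.0773 0.0855 0.0888 0.0907]
case_all 458 (array([601. , 280.8]), array([ 37. , 126.5]), 72.8) z [0.0352 0.0787 0.0881 0.0907]
knob 286 (array([ 566.3, -317.4]), array([50.1, 49.7]), 59.1) z [0.0477 0.0676 0.0746 0.075 ]
knoball 804 (array([ 569.8, -300.2]), array([179.8, 197.4]), 0.2) z [0.0044 0.0263 0.0762 0.0798]
padtop 53 (array([525.2, -44.3]), array([41.4,  8. ]), 12.7) z [0.0736 0.0869 0.0958 0.0972]
padbody 170 (array([525.6, -44.1]), array([53.8, 30. ]), 9.8) z [0.047  0.0596 0.0637 0.0645]
rim 542 (array([544.8, -35.6]), array([140.4, 121.4]), 89.2) z [0.0285 0.0322 0.0355 0.036 ]
```

View pics/c1.png

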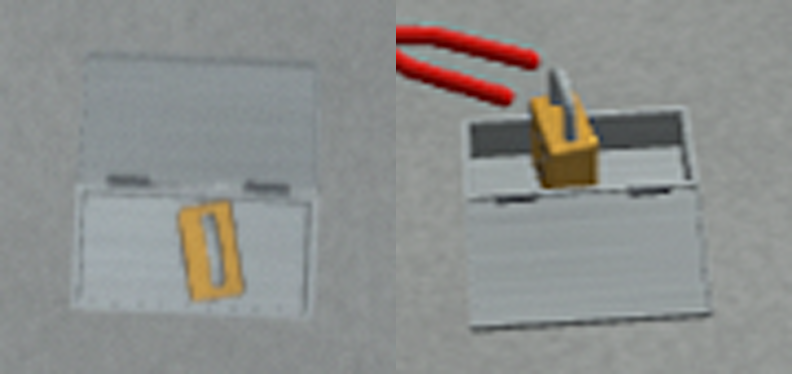

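The crops show the padlock askew in the tin (top crop centre about (210,250)), turned about 10°, with the lid on the far side. Now I'll get the tin's yaw and centre.

```bash
cat >> m.py <<'E'
def pick(P,x0,x1,y0,y1,z0,z1):
    return P[(P[:,0]>x0)&(P[:,0]<x1)&(P[:,1]>y0)&(P[:,1]<y1)&(P[:,2]>z0)&(P[:,2]<z1)]
def tin(P):
    L=pick(P,.565,.63,-.098,.03,.004,.032)
    for _ in range(3):
        c=L.mean(0); n=np.linalg.svd(L-c)[2][2]; n*=np.sign(n[2]); L=L[abs((L-c)@n)<.003]
    yaw=np.arctan2(n[1],n[0]); 
    R=np.array([[np.cos(yaw),-np.sin(yaw)],[np.sin(yaw),np.cos(yaw)]])
    Q=pick(P,.45,.67,-.14,.07,.006,.036); q=Q[:,:2]@R
    lid=q[(q[:,0]>.57)&(q[:,0]<.61)]; rim=q[(Q[:,2]>.028)&(q[:,0]<.53)]
    return yaw,n,len(L),lid[:,1].min(),lid[:,1].max(),rim[:,0].min(),rim[:,1].min(),rim[:,1].max(),q[:,0].max(),R
E
python3 - <<'E'
from m import *
for n,P in meas('',False):
    t=tin(P); print(n,np.degrees(t[0]).round(2),t[1].round(3),t[2],np.round(t[3:9],4))
    # c local
    x=t[5]+.036; y=(t[6]+t[7])/2; print('centre world',(t[9]@[x,y]).round(4), 'floor', np.median(pick(P,.5,.54,-.09,-.075,-.01,.02)[:,2]))
    b=pick(P,.60,.72,.2,.3,.025,.045);print('plug',rect(b) if len(b)>3 else 0)
E
```

```text
top -1.12 [ 0.379 -0.007  0.925] 1064 [-0.1212  0.0471  0.4889 -0.0923  0.0474  0.6601]
centre world [ 0.5244 -0.0327] floor 0.004691194066647974
plug (array([673.4, 258.4]), array([34. , 33.5]), 28.1)
scene -0.78 [ 0.372 -0.005  0.928] 924 [-0.0983  0.0416  0.4845 -0.0977  0.0421  0.6663]
centre world [ 0.5201 -0.0349] floor 0.0049787040423488055
plug (array([642.5, 266.3]), array([ 34.4, 100.3]), 71.9)
```

```bash
cat > d.py <<'E'
import sys
from h import *
from scipy.spatial.transform import Rotation as Ro
# d.py x y z yaw(deg of tool y): units to go
x,y,z,yaw=map(float,sys.argv[1:5]); s=robot.state()
R=Ro.from_rotvec(s['tool_rot']); M=R.as_matrix(); cy=np.degrees(np.arctan2(M[1,1],M[0,1]))
dy=(cy-yaw+90)%180-90
v=M.T@(np.array([x,y,z])-s['ee_pos'])/.025
M2=(R*Ro.from_rotvec([0,0,np.radians(dy)])).as_matrix(); v2=M2.T@(np.array([x,y,z])-s['ee_pos'])/.025
print('t',s['time'],'pos',s['ee_pos'].round(4),'yaw',cy.round(2),'zaxis',M[:,2].round(4),'open',round(s['opening'],4),'F',s['contact_force'].round(1),'grip',round(s['gripper_force'],1))
print('shift now-axes',v.round(3),'| after turn',v2.round(3),'| turn az',round(dy/90,4))
E
python3 -m creep '[[[0,0,0,0,0,0.0857],[0,0,0,0,0,0.0857],[0,0,0,0,0,0.0857],[0,0,0,0,0,0.0857],[0,0,0,0,0,0.0857],[0,0,0,0,0,0.0857],[0,0,0,0,0,0.0857],[0,0,0,0,0,0]]]' 1 30; python3 d.py .525 -.043 .2 10.5
```

```text
time: 0.9
ee_pos: [0.2699, 0.5635, 0.21]
tool_rot: [2.013, 2.411, -0.001]
contact_force: [-0.5, -0.8, 0.4]
opening: 0.0871
gripper_force: 0.0
t 0.9 pos [0.2699 0.5635 0.21  ] yaw 10.29 zaxis [-1.e-04 -7.e-04 -1.e+00] open 0.0871 F [-0.5 -0.8  0.4] grip 0.0
shift now-axes [-25.691   5.707   0.418] | after turn [-25.712   5.611   0.418] | turn az -0.0024
```

```bash
python3 -m creep '[[[-1,0.22,0.01,0,0,0],[-1,0.22,0.01,0,0,0],[-1,0.22,0.01,0,0,0],[-1,0.22,0.01,0,0,0],[-1,0.22,0.01,0,0,0],[-1,0.22,0.01,0,0,0],[-1,0.22,0.01,0,0,0],[-1,0.22,0.01,0,0,0],[-1,0.22,0.01,0,0,0],[-1,0.22,0.01,0,0,0]]]' >/dev/null
python3 -m creep '[[[-1,0.22,0.01,0,0,0],[-1,0.22,0.01,0,0,0],[-1,0.22,0.01,0,0,0],[-1,0.22,0.01,0,0,0],[-1,0.22,0.01,0,0,0],[-1,0.22,0.01,0,0,0],[-1,0.22,0.01,0,0,0],[-1,0.22,0.01,0,0,0],[-1,0.22,0.01,0,0,0],[-1,0.22,0.01,0,0,0]]]' >/dev/null
python3 -m creep '[[[-1,0.22,0.01,0,0,0],[-1,0.22,0.01,0,0,0],[-1,0.22,0.01,0,0,0],[-1,0.22,0.01,0,0,0],[-1,0.22,0.01,0,0,0],[-0.7,0.1,0.01,0,0,0],[0,0,0,0,0,0],[0,0,0,0,0,0]]]' 
python3 d.py .525 -.043 .052 10.5
```

```text
time: 3.7
ee_pos: [0.5236, -0.0427, 0.2037]
tool_rot: [-2.008, -2.416, 0.0]
contact_force: [0.5, 1.3, -0.4]
opening: 0.0869
gripper_force: 0.0
t 3.7 pos [ 0.5236 -0.0427  0.2037] yaw 10.54 zaxis [-6.e-04  1.e-04 -1.e+00] open 0.0869 F [ 0.5  1.3 -0.4] grip 0.0
shift now-axes [-0.023  0.057  6.068] | after turn [-0.023  0.057  6.068] | turn az 0.0004
```

```bash
python3 -m creep '[[[0,0.06,0.9,0,0,0],[0,0,0.9,0,0,0],[0,0,0.9,0,0,0],[0,0,0.9,0,0,0],[0,0,0.9,0,0,0],[0,0,0.8,0,0,0],[0,0,0.5,0,0,0],[0,0,0.28,0,0,0],[0,0,0,0,0,0]]]' >/dev/null
python3 -m creep '[[[0,0,0,0,0,0],[0,0,0,0,0,0],[0,0,0,0,0,0],[0,0,0,0,0,0],[0,0,0,0,0,0],[0,0,0,0,0,0],[0,0,0,0,0,0]]]' 0 35
python3 d.py .522 -.024 .055 -1
```

```text
time: 5.3
ee_pos: [0.5251, -0.0427, 0.0519]
tool_rot: [-2.011, -2.413, 0.0]
contact_force: [-1.5, -0.7, 0.7]
opening: 0.0406
gripper_force: 35.0
t 5.3 pos [ 0.5251 -0.0427  0.0519] yaw 10.41 zaxis [-4.e-04  1.e-04 -1.e+00] open 0.0406 F [-1.5 -0.7  0.7] grip 35.0
shift now-axes [ 0.759  0.013 -0.124] | after turn [ 0.746 -0.137 -0.124] | turn az 0.1268
```

```bash
python3 - <<'E'
from m import *
s=snap('scene'); t=snap('top')
a=s['image'][130:230,260:360,::-1]; b=t['image'][150:250,290:390,::-1]
cv2.imwrite('pics/c2.png',cv2.hconcat([cv2.resize(i,(400,400),interpolation=2) for i in(a,b)]))
print(robot.state()['opening'],robot.state()['gripper_force'])
E
```

```text
0.040484800470261206 34.99521005898714
```

View pics/c2.png

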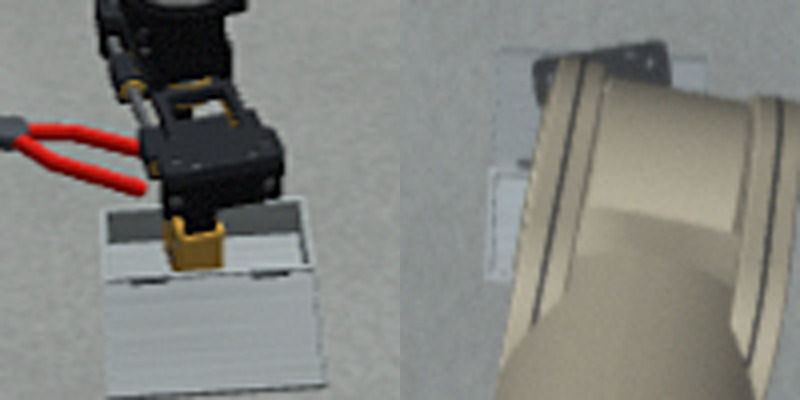

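```bash
python3 - <<'E'
from m import *
s=snap('scene');W=world(s)
for r in range(178,198,2): print(r,[(int(W[r,c,0]*1000),int(W[r,c,1]*1000),int(W[r,c,2]*1000),s['image'][r,c].tolist()[0]) for c in (303,306,309,312,314)])
E
```

```text
178 [(619, -58, 159, 12), (613, -51, 153, 12), (612, -44, 151, 9), (609, -36, 148, 16), (607, -31, 145, 16)]
180 [(615, -58, 149, 54), (617, -51, 149, 20), (610, -44, 143, 11), (610, -36, 142, 13), (609, -31, 141, 14)]
182 [(613, -58, 141, 17), (1489, -100, 914, 12), (611, -44, 137, 17), (610, -36, 136, 10), (493, -23, 32, 31)]
184 [(614, -58, 135, 117), (554, -48, 81, 0), (555, -40, 82, 13), (552, -32, 78, 5), (489, -22, 21, 67)]
186 [(536, -55, 59, 111), (553, -48, 73, 27), (555, -40, 74, 3), (552, -33, 71, 0), (543, -27, 62, 205)]
188 [(541, -55, 56, 64), (552, -48, 65, 68), (550, -40, 63, 99), (546, -32, 59, 179), (549, -27, 61, 152)]
190 [(541, -56, 49, 83), (553, -48, 60, 120), (552, -41, 57, 105), (548, -32, 53, 91), (547, -27, 52, 86)]
192 [(538, -56, 40, 75), (557, -49, 56, 97), (552, -41, 51, 97), (547, -33, 45, 98), (549, -27, 46, 89)]
194 [(539, -56, 33, 61), (552, -49, 44, 97), (549, -41, 41, 96), (546, -33, 37, 96), (548, -27, 39, 87)]
196 [(534, -56, 21, 78), (549, -49, 34, 93), (550, -41, 34, 90), (550, -33, 34, 92), (548, -28, 31, 82)]
```

```bash
python3 - <<'E'
from m import *
for n,P in meas('',False):
    b=pick(P,.15,.40,.42,.70,.1,.5); print(n,len(b),np.percentile(b[:,2],[0,1,3,10,50]).round(3))
s=snap('scene'); W=world(s)
cv2.imwrite('pics/c3.png',cv2.resize(s['image'][110:205,275:355,::-1],(500,594),interpolation=cv2.INTER_CUBIC))
im=pickle.load(open('scene0.pkl','rb')); cv2.imwrite('pics/c4.png',cv2.resize(im['image'][0:90,470:570,::-1],(600,540),interpolation=cv2.INTER_CUBIC))
W=world(im)
for r in range(36,76,3): print(r,[(W[r,c]*1000).astype(int).tolist() for c in (489,493,522,526,530)])
E
```

```text
top 3378 [0.222 0.227 0.24  0.299 0.334]
scene 2421 [0.223 0.233 0.253 0.301 0.335]
36 [[259, 486, 315], [266, 494, 318], [297, 561, 329], [301, 570, 331], [307, 578, 333]]
39 [[275, 481, 314], [278, 491, 315], [-302, 898, 22], [-260, 891, 42], [-251, 903, 46]]
42 [[276, 482, 306], [285, 489, 310], [-279, 889, 20], [-266, 898, 26], [-234, 897, 42]]
45 [[-68, 651, 122], [279, 494, 298], [304, 565, 306], [309, 573, 308], [316, 580, 312]]
48 [[-70, 654, 110], [259, 506, 279], [-286, 900, -8], [-245, 894, 11], [-229, 901, 19]]
51 [[-66, 655, 100], [258, 509, 269], [-278, 899, -17], [-246, 898, -2], [-208, 893, 17]]
54 [[-71, 660, 86], [258, 511, 260], [-259, 892, -21], [-239, 898, -11], [291, 603, 272]]
57 [[-71, 663, 74], [254, 515, 249], [-255, 894, -32], [-227, 895, -18], [301, 600, 268]]
60 [[-65, 663, 65], [259, 515, 242], [-254, 897, -45], [282, 602, 249], [297, 605, 257]]
63 [[1489, -100, 914], [-160, 729, 0], [-258, 904, -61], [298, 595, 248], [-179, 891, -18]]
66 [[-64, 668, 42], [-134, 719, 1], [-244, 899, -66], [295, 600, 237], [-172, 891, -28]]
69 [[-66, 672, 28], [-118, 714, -1], [-235, 898, -75], [302, 598, 232], [-172, 895, -41]]
72 [[-68, 676, 15], [-94, 705, 0], [-231, 900, -87], [-199, 898, -69], [-160, 892, -47]]
75 [[-69, 680, 2], [-76, 699, -3], [-222, 899, -95], [-176, 888, -69], [-166, 899, -64]]
```

View pics/c3.png

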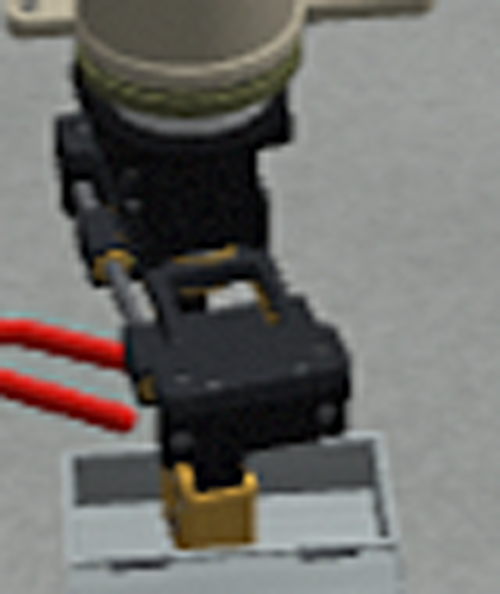

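The crop shows the fingers ending just above the brass body (crop about (215,480)), so they hold the shackle. The tips really sit about 12 mm above the reported TCP, not 14 mm below. I'll open, go lower and grip the body.

```bash
python3 -m creep '[[[0,0,0,0,0,0],[0,0,0,0,0,0],[0,0,0,0,0,0],[0,0,0,0,0,0],[0,0,0,0,0,0],[0,0,0,0,0,0]]]' 1 >/dev/null
python3 -m creep '[[[0,0,0.2,0,0,0],[0,0,0.2,0,0,0],[0,0,0.2,0,0,0],[0,0,0.2,0,0,0],[0,0,0.1,0,0,0],[0,0,0,0,0,0]]]'
python3 - <<'E'
from m import *
for n in('top','scene'):
    W=world(snap(n)).reshape(-1,3)
    for x in((.56,.60),(.45,.49)):
        b=pick(W,*x,-.052,-.033,.036,.12)
        print(n,x,len(b),np.sort(b[:,2])[:6].round(3))
E
```

```text
time: 6.7
ee_pos: [0.525, -0.0427, 0.0289]
tool_rot: [-2.01, -2.413, 0.001]
contact_force: [0.3, -0.0, 0.9]
opening: 0.087
gripper_force: 0.0
top (0.56, 0.6) 0 []
top (0.45, 0.49) 0 []
scene (0.56, 0.6) 55 [0.039 0.043 0.043 0.043 0.046 0.046]
scene (0.45, 0.49) 14 [0.069 0.071 0.072 0.074 0.077 0.079]
```

```bash
python3 -m creep '[[[0,0,0.05,0,0,0],[0,0,0,0,0,0],[0,0,0,0,0,0],[0,0,0,0,0,0],[0,0,0,0,0,0],[0,0,0,0,0,0]]]' 0 35
python3 d.py .522 -.024 .032 -1
```

```text
time: 7.4
ee_pos: [0.5252, -0.0427, 0.0282]
tool_rot: [-2.011, -2.414, 0.0]
contact_force: [-1.9, 0.4, 1.2]
opening: 0.0538
gripper_force: 35.0
t 7.4 pos [ 0.5252 -0.0427  0.0282] yaw 10.4 zaxis [-2.e-04  1.e-04 -1.e+00] open 0.0538 F [-1.9  0.4  1.2] grip 35.0
shift now-axes [ 0.761  0.01  -0.152] | after turn [ 0.748 -0.14  -0.152] | turn az 0.1267
```

```bash
python3 -m creep '[[[0,0,-0.2,0,0,0],[0,0,-0.2,0,0,0],[0,0,0,0,0,0.063],[0,0,0,0,0,0.063],[0.19,-0.02,0,0,0,0],[0.19,-0.02,0,0,0,0],[0.19,-0.02,0,0,0,0],[0.19,-0.02,0,0,0,0],[0,0,0,0,0,0],[0,0,0,0,0,0]]]'
cat > q.py <<'E'
from m import *
import sys
# rects in each camera, tin-local (y minus tin centre), via first-shot tin centres
T={'top':(.5244,-.0327),'scene':(.5201,-.0349)}
for n,P in meas(''):
    c=np.array(T[n])*1000
    for nm,z in dict(pad=(.045,.0645),shack=(.078,.098)).items():
        b=pick(P,.47,.57,-.10,.03,*z)
        if len(b)>4: r=rect(b); print(n,nm,len(b),(r[0]-c).round(1),r[1],r[2])
E
python3 q.py; python3 d.py .522 -.024 .03 -1
```

```text
time: 8.4
ee_pos: [0.5236, -0.0235, 0.0382]
tool_rot: [-2.239, -2.204, -0.0]
contact_force: [0.3, 0.5, -3.5]
opening: 0.0539
gripper_force: 35.0
scene pad 43 [30.6  4.7] [31.9 22.8] 64.6
t 8.5 pos [ 0.5236 -0.0239  0.0382] yaw -0.93 zaxis [ 1.e-04 -0.e+00 -1.e+00] open 0.0542 F [-0.3 -0.  -2.3] grip 35.0
shift now-axes [-0.005 -0.065  0.329] | after turn [-0.005 -0.065  0.329] | turn az 0.0008
```

```bash
python3 -m creep '[[[0,0,0.2,0,0,0],[0,0,0.12,0,0,0],[0,0,0.04,0,0,0],[0,0,0.03,0,0,0],[0,0,0,0,0,0]]]'
python3 -m creep '[[[0,0,0,0,0,0],[0,0,0,0,0,0],[0,0,0,0,0,0],[0,0,0,0,0,0]]]' 1
python3 -m creep '[[[0,0,-0.4,0,0,0],[0,0,-1,0,0,0],[0,0,-1,0,0,0],[0,0,-1,0,0,0],[0.5,0,-1,0,0,0],[1,0,-1,0,0,0],[1,0,0,0,0,0],[1,0,0,0,0,0],[1,0,0,0,0,0],[1,0,0,0,0,0]]]'
python3 -m creep '[[[1,0,0,0,0,0],[1,0,0,0,0,0],[1,0,0,0,0,0],[1,0,0,0,0,0]]]'
python3 q.py;  python3 d.py .571 .292 .16 -17.1
```

```text
time: 9.0
ee_pos: [0.5236, -0.0237, 0.0284]
tool_rot: [-2.239, -2.203, 0.0]
contact_force: [-0.4, -0.1, -2.6]
opening: 0.0533
gripper_force: 35.0
time: 9.4
ee_pos: [0.5238, -0.0236, 0.0286]
tool_rot: [2.239, 2.203, 0.001]
contact_force: [-0.1, 0.2, 0.2]
opening: 0.0778
gripper_force: 0.0
time: 10.4
ee_pos: [0.5259, 0.1147, 0.1644]
tool_rot: [2.24, 2.203, 0.001]
contact_force: [0.4, 0.0, 0.5]
opening: 0.0869
gripper_force: 0.0
time: 10.8
ee_pos: [0.5275, 0.2147, 0.1643]
tool_rot: [2.24, 2.203, 0.001]
contact_force: [0.6, -0.9, 0.5]
opening: 0.0871
gripper_force: 0.0
top pad 207 [ 0.2 10. ] [52.1 30. ] 1.4
top shack 54 [-0.5  9.9] [41.1  7.3] 0.3
scene pad 164 [ 4.1 10. ] [30.  57.7] 89.1
scene shack 39 [ 7.2 10.8] [ 7.7 38.5] 85.2
t 10.9 pos [0.5267 0.2178 0.1639] yaw -0.65 zaxis [ 1.0e-04  1.1e-03 -1.0e+00] open 0.087 F [-0.3  0.1 -0.1] grip 0.0
shift now-axes [2.987 1.736 0.159] | after turn [3.356 0.82  0.159] | turn az 0.1828
```

```bash
python3 -m creep '[[[0,0,0,0,0,0.061],[0,0,0,0,0,0.061],[0,0,0,0,0,0.061],[0.84,0.2,0.3,0,0,0],[0.84,0.2,0.3,0,0,0],[0.84,0.21,0.3,0,0,0],[0.84,0.21,0.3,0,0,0],[0,0,0.3,0,0,0],[0,0,0.3,0,0,0],[0,0,0,0,0,0]]]' >/dev/null
python3 d.py .570 .292 .033 -17.1
```

```text
t 11.9 pos [0.5716 0.2861 0.1177] yaw -17.48 zaxis [-0.0013 -0.0014 -1.    ] open 0.0872 F [-0.4  0.5  0.4] grip 0.0
shift now-axes [ 0.211 -0.13   3.387] | after turn [ 0.212 -0.128  3.387] | turn az -0.0042
```

```bash
python3 -m creep '[[[0.1,-0.06,0.2,0,0,0],[0.1,-0.06,0.6,0,0,0],[0,0,0.7,0,0,0],[0,0,0.7,0,0,0],[0,0,0.6,0,0,0],[0,0,0.4,0,0,0],[0,0,0.2,0,0,0],[0,0,0,0,0,0]]]' >/dev/null
python3 -m creep '[[[0,0,0,0,0,0],[0,0,0,0,0,0],[0,0,0,0,0,0],[0,0,0,0,0,0],[0,0,0,0,0,0],[0,0,0,0,0,0]]]' 0 45
python3 d.py .570 .292 .1 -17.1
```

```text
time: 13.3
ee_pos: [0.5707, 0.2937, 0.0337]
tool_rot: [-2.532, -1.86, -0.0]
contact_force: [-1.1, -0.2, 2.2]
opening: 0.0559
gripper_force: 45.0
t 13.3 pos [0.5707 0.2937 0.0337] yaw -17.39 zaxis [-1.e-04  3.e-04 -1.e+00] open 0.0559 F [-1.1 -0.2  2.2] grip 45.0
shift now-axes [-0.072 -0.008 -2.652] | after turn [-0.072 -0.008 -2.652] | turn az -0.0033
```

```bash
python3 -m creep '[[[0,0,-0.3,0,0,0],[0,0,-0.7,0,0,0],[0,0,-0.8,0,0,0],[0,0,-0.6,0,0,-0.06],[0,0,0,0,0,-0.061],[0,0,0,0,0,-0.061],[0,0,0,0,0,0]]]'
python3 d.py .5235 .016 .085 -1
```

```text
time: 14.0
ee_pos: [0.5705, 0.2932, 0.0934]
tool_rot: [-2.239, -2.203, 0.001]
contact_force: [0.4, 0.5, -4.2]
opening: 0.0555
gripper_force: 45.0
t 14.0 pos [0.5705 0.2932 0.0934] yaw -0.94 zaxis [-6.e-04 -2.e-04 -1.e+00] open 0.0555 F [ 0.4  0.5 -4.2] grip 45.0
shift now-axes [-11.118  -1.698   0.339] | after turn [-11.12   -1.687   0.339] | turn az 0.0006
```

```bash
python3 -m creep '[[[-0.5,-0.1,0,0,0,0],[-1,-0.17,0,0,0,0],[-1,-0.17,0,0,0,0],[-1,-0.17,0,0,0,0],[-1,-0.17,0,0,0,0],[-1,-0.17,0,0,0,0],[-1,-0.17,0,0,0,0],[-1,-0.17,0,0,0,0],[-1,-0.17,0,0,0,0],[-1,-0.1,0,0,0,0]]]' >/dev/null
python3 -m creep '[[[-0.8,-0.1,0.1,0,0,0],[-0.5,-0.1,0.2,0,0,0],[-0.3,0,0,0,0,0],[0,0,0,0,0,0],[0,0,0,0,0,0]]]' >/dev/null
python3 d.py .5235 .0118 .085 -1
python3 - <<'E'
from m import *
s=snap('scene'); W=world(s)
b=pick(W.reshape(-1,3),.535,.565,-.03,.06,.052,.09)
print(len(b),np.percentile(b[:,1],[0,2,98,100]).round(4),np.percentile(b[:,2],[0,5]).round(4))
for z in (.055,.06,.065,.07,.075):
    q=b[abs(b[:,2]-z)<.004]; print(z,len(q),q[:,1].min().round(4),q[:,1].max().round(4),np.median(q[:,0]).round(4))
cv2.imwrite('pics/c5.png',cv2.resize(s['image'][120:220,260:380,::-1],(720,600),interpolation=cv2.INTER_CUBIC))
E
```

```text
t 15.5 pos [0.522  0.0178 0.086 ] yaw -0.99 zaxis [ 1.e-04  4.e-04 -1.e+00] open 0.0557 F [ 0.   0.9 -4.8] grip 45.0
shift now-axes [-0.237  0.063  0.039] | after turn [-0.237  0.063  0.039] | turn az 0.0001
211 [-0.0298 -0.0277  0.0301  0.0328] [0.0523 0.0553]
0.055 29 -0.0278 0.03 0.5493
0.06 65 -0.0298 0.0304 0.5477
0.065 57 -0.0298 0.0328 0.5474
0.07 42 -0.0273 0.0302 0.5481
0.075 37 -0.0269 0.0302 0.5481
```

View pics/c5.png

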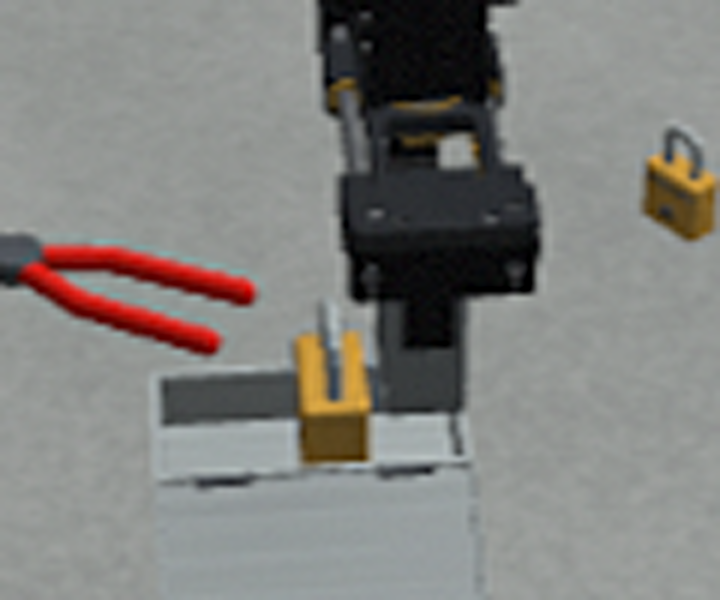

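The crop shows the case hovering over the +y end with its bottom edge at crop row 410, columns 380–465. The padlock's front is at columns 302–369. I'll turn these into y positions.

```bash
python3 - <<'E'
from m import *
s=snap('scene'); im=s['image'].astype(int); C=-s['R'].T@s['t']
def ray(u,v,x):
    d=s['R'].T@[(u-s['cx'])/s['fx'],(v-s['cy'])/s['fy'],1]; return C+d*(x-C[0])/d[0]
for cu,cv,x in((380,410,.549),(465,410,.549),(382,360,.549),(465,360,.549),(302,440,.551),(369,440,.551)):
    print((cu,cv),ray(260+cu/6-.5+.08,120+cv/6-.42,x).round(4))
for r in (183,185,187): print(r,im[r,318:342].mean(1).astype(int))
E
```

```text
(380, 410) [ 0.549  -0.0044  0.0588]
(465, 410) [0.549  0.0329 0.0552]
(382, 360) [ 0.549  -0.0034  0.0876]
(465, 360) [0.549  0.0324 0.0843]
(302, 440) [ 0.551  -0.0389  0.0463]
(369, 440) [ 0.551  -0.0095  0.0434]
183 [142 147 127  89  76  68  55  59  58  60  59  60  59  58  58  61  59  58
  50  95 138 150 147 145]
185 [145 141 136 106  69  74  64  56  57  61  59  57  59  59  59  60  60  57
  48  93 139 150 145 147]
187 [146 143 152 127  70  71  59  54  56  54  54  54  54  54  52  53  55  53
  45 104 147 153 153 150]
```

```bash
python3 -m creep '[[[-0.16,0,0,0,0,0],[0,0,0.4,0,0,0],[0,0,0.4,0,0,0],[0,0,0.4,0,0,0],[0,0,0.3,0,0,0],[0,0,0.2,0,0,0],[0,0,0,0,0,0]]]'
python3 d.py .522 .0138 .0379 -1
```

```text
time: 16.3
ee_pos: [0.5214, 0.0128, 0.0426]
tool_rot: [-2.241, -2.201, 0.002]
contact_force: [0.4, 0.2, -4.3]
opening: 0.0555
gripper_force: 45.0
t 16.3 pos [0.5214 0.0128 0.0426] yaw -1.02 zaxis [-1.e-03 -4.e-04 -1.e+00] open 0.0555 F [ 0.4  0.2 -4.3] grip 45.0
shift now-axes [0.041 0.023 0.189] | after turn [0.041 0.023 0.189] | turn az -0.0002
```

No side contact. I'll lower the rest of the way, release and back off.

```bash
python3 -m creep '[[[0.02,0,0.1,0,0,0],[0,0,0.06,0,0,0],[0,0,0.04,0,0,0],[0,0,0,0,0,0]]]'
python3 -m creep '[[[0,0,0,0,0,0],[0,0,0,0,0,0],[0,0,0,0,0,0],[0,0,0,0,0,0]]]' 1
python3 -m creep '[[[0,0,-0.4,0,0,0],[0,0,-1,0,0,0],[0,0,-1,0,0,0],[0,0,-1,0,0,0],[-0.5,0,-1,0,0,0],[-1,0,-0.5,0,0,0],[-1,0,0,0,0,0],[-1,0,0,0,0,0],[-1,0,0,0,0,0],[-1,0,0,0,0,0]]]'
python3 -m creep '[[[-1,0,0,0,0,0],[-1,0.1,0,0,0,0],[-1,0.1,0,0,0,0],[-1,0.2,0,0,0,0],[-1,0.2,0,0,0,0],[-1,0.2,0,0,0,0],[-1,0.2,0,0,0,0],[0,0,0,0,0,0]]]'
cat >> q.py <<'E'
    b=pick(P,.47,.57,-.012,.05,.082,.094); 
    if len(b)>4: r=rect(b); print(n,'case',len(b),(r[0]-c).round(1),r[1],r[2],np.median(b[:,2]).round(4))
E
python3 q.py; python3 d.py .5645 -.316 .1 0
```

```text
time: 16.7
ee_pos: [0.5217, 0.0134, 0.0384]
tool_rot: [-2.241, -2.201, -0.0]
contact_force: [0.6, -0.5, -5.8]
opening: 0.0556
gripper_force: 45.0
time: 17.1
ee_pos: [0.5221, 0.0134, 0.0387]
tool_rot: [2.241, 2.201, 0.001]
contact_force: [0.2, 0.4, 0.1]
opening: 0.0798
gripper_force: 0.0
time: 18.1
ee_pos: [0.5193, -0.1252, 0.1618]
tool_rot: [2.241, 2.201, 0.001]
contact_force: [0.0, -0.2, -0.7]
opening: 0.0871
gripper_force: 0.0
time: 18.9
ee_pos: [0.5404, -0.3034, 0.1617]
tool_rot: [2.245, 2.196, -0.003]
contact_force: [-1.0, -1.1, -0.1]
opening: 0.087
gripper_force: 0.0
top pad 211 [-0.2 10.9] [31.2 53.5] 86.5
top shack 387 [-1.2 33.7] [55.2 55.3] 1.4
top case 345 [-2.7 45.6] [35.8 55.4] 86.9 0.0894
scene pad 253 [ 4.6 28.6] [55.9 68.1] 0.0
scene shack 282 [ 1.  34.8] [56.7 62.5] 89.2
scene case 224 [ 0.9 45. ] [36.3 62. ] 89.2 0.0896
t 19.0 pos [ 0.541  -0.2999  0.1613] yaw -1.08 zaxis [-1.e-04 -1.e-04 -1.e+00] open 0.0866 F [ 0.   0.4 -0.5] grip 0.0
shift now-axes [-0.627  0.951  2.452] | after turn [-0.645  0.939  2.452] | turn az -0.012
```

```bash
python3 -m creep '[[[-0.3,0.4,0.3,0,0,0],[-0.33,0.55,0.7,0,0,0],[0,0,0.8,0,0,0],[0,0,0.6,0,0,0],[0,0,0,0,0,0],[0,0,0,0,0,0]]]' >/dev/null
python3 d.py .5645 -.316 .030 -1
```

```text
t 19.6 pos [ 0.5648 -0.3151  0.1015] yaw -0.99 zaxis [ 3.e-04  4.e-04 -1.e+00] open 0.087 F [-0.3 -0.   0.3] grip 0.0
shift now-axes [-0.036 -0.012  2.861] | after turn [-0.036 -0.012  2.861] | turn az 0.0001
```

```bash
python3 -m creep '[[[-0.03,0,0.4,0,0,0],[0,0,0.7,0,0,0],[0,0,0.7,0,0,0],[0,0,0.6,0,0,0],[0,0,0.3,0,0,0],[0,0,0.15,0,0,0],[0,0,0,0,0,0]]]' >/dev/null
python3 -m creep '[[[0,0,0,0,0,0],[0,0,0,0,0,0],[0,0,0,0,0,0],[0,0,0,0,0,0],[0,0,0,0,0,0],[0,0,0,0,0,0]]]' 0 45
python3 d.py .5645 -.316 .085 -1
```

```text
time: 20.9
ee_pos: [0.5644, -0.3165, 0.0298]
tool_rot: [-2.241, -2.201, 0.0]
contact_force: [-2.4, 1.0, 2.0]
opening: 0.0516
gripper_force: 45.0
t 20.9 pos [ 0.5644 -0.3165  0.0298] yaw -1.03 zaxis [-4.e-04  2.e-04 -1.e+00] open 0.0516 F [-2.4  1.   2. ] grip 45.0
shift now-axes [ 0.022  0.004 -2.208] | after turn [ 0.022  0.004 -2.208] | turn az -0.0004
```

```bash
python3 -m creep '[[[0,0,-0.3,0,0,0],[0,0,-0.7,0,0,0],[0,0,-0.7,0,0,0],[0.4,-0.05,-0.5,0,0,0],[0.9,-0.2,0,0,0,0],[1,-0.2,0,0,0,0],[1,-0.2,0,0,0,0],[1,-0.2,0,0,0,0],[1,-0.2,0,0,0,0],[1,-0.2,0,0,0,0]]]' >/dev/null
python3 -m creep '[[[1,-0.2,0,0,0,0],[1,-0.2,0,0,0,0],[0.8,-0.1,0,0,0,0],[0.5,-0.1,0,0,0,0],[0,0,0,0,0,0],[0,0,0,0,0,0]]]'
python3 d.py .522 -.072 .085 -1
python3 - <<'E'
from m import *
s=snap('scene'); 
cv2.imwrite('pics/c6.png',cv2.resize(s['image'][120:220,250:370,::-1],(720,600),interpolation=cv2.INTER_CUBIC))
W=world(s).reshape(-1,3)
for z0,z1 in((.05,.064),(.08,.11)):
    b=pick(W,.48,.6,-.14,-.04,z0,z1); print(z0,len(b),np.percentile(b,[1,50,99],axis=0).round(4).tolist())
E
```

```text
time: 22.5
ee_pos: [0.5229, -0.0763, 0.0851]
tool_rot: [2.241, 2.201, 0.001]
contact_force: [-0.6, 0.4, -3.0]
opening: 0.0515
gripper_force: 45.0
t 22.5 pos [ 0.5229 -0.0763  0.0851] yaw -1.03 zaxis [ 8.e-04 -1.e-04 -1.e+00] open 0.0515 F [-0.6  0.4 -3. ] grip 45.0
shift now-axes [ 0.172 -0.037  0.006] | after turn [ 0.172 -0.037  0.006] | turn az -0.0003
0.05 51 [[0.5161, -0.1048, 0.0543], [0.5425, -0.0747, 0.0618], [0.5515, -0.0457, 0.0639]]
0.08 67 [[0.5283, -0.1026, 0.0893], [0.5459, -0.0784, 0.1036], [0.56, -0.0538, 0.1099]]
```

View pics/c6.png

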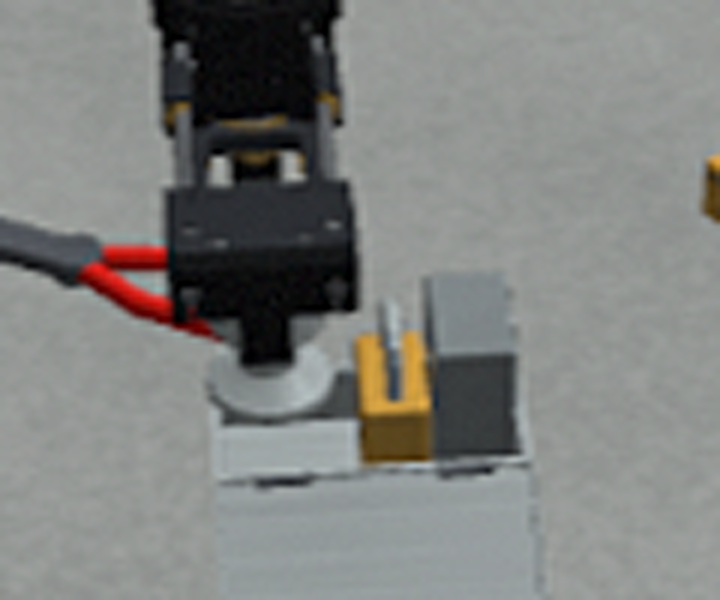

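The crop shows the rose hovering over the −y end at crop columns 208–334, row about 380. The padlock's front face is at columns 360–432, and the case stands at the +y end.

```bash
python3 - <<'E'
from m import *
s=snap('scene'); C=-s['R'].T@s['t']
def ray(u,v,x):
    d=s['R'].T@[(u-s['cx'])/s['fx'],(v-s['cy'])/s['fy'],1]; return C+d*(x-C[0])/d[0]
for cu,cv,x in((208,378,.523),(334,378,.523),(361,440,.551),(432,440,.551),(218,450,.553),(527,450,.553)):
    print((cu,cv),ray(250+cu/6-.42,120+cv/6-.42,x).round(4))
im=s['image'].astype(int)
for r in (181,183,184): print(r,im[r,280:310].mean(1).astype(int))
E
```

```text
(208, 378) [ 0.523  -0.1038  0.0639]
(334, 378) [ 0.523  -0.0486  0.0587]
(361, 440) [ 0.551  -0.0393  0.0463]
(432, 440) [ 0.551  -0.0081  0.0433]
(218, 450) [ 0.553  -0.1017  0.0484]
(527, 450) [0.553  0.0337 0.035 ]
181 [143 144 146 148 139 134 133 129 125 106  75  67  72  71  72  79  81  92
 130 158 165 168 172 175 168 156 141 133 129 108]
183 [147 149 150 142 129 133 134 132 128 127 126 127 127 125 130 139 148 158
 170 176 175 168 169 177 160 108  65  70  70  71]
184 [143 147 151 139 111 118 136 134 131 132 133 133 134 135 140 147 149 160
 169 179 179 176 175 177 147  90  71  76  74  72]
```

```bash
python3 -m creep '[[[0.25,-0.04,0,0,0,0],[0,0,0.3,0,0,0],[0,0,0.4,0,0,0],[0,0,0.4,0,0,0],[0,0,0.4,0,0,0],[0,0,0.2,0,0,0],[0,0,0.1,0,0,0],[0,0,0,0,0,0],[0,0,0,0,0,0]]]'
python3 d.py .522 -.070 .0338 -1
```

```text
time: 23.5
ee_pos: [0.5221, -0.0695, 0.04]
tool_rot: [2.241, 2.201, 0.001]
contact_force: [0.1, -0.2, -3.4]
opening: 0.0515
gripper_force: 45.0
t 23.5 pos [ 0.5221 -0.0695  0.04  ] yaw -1.03 zaxis [ 5.e-04  1.e-04 -1.e+00] open 0.0515 F [ 0.1 -0.2 -3.4] grip 45.0
shift now-axes [-0.021 -0.003  0.246] | after turn [-0.021 -0.003  0.246] | turn az -0.0003
```

```bash
python3 -m creep '[[[0,0,0.1,0,0,0],[0,0,0.08,0,0,0],[0,0,0.04,0,0,0],[0,0,0.02,0,0,0],[0,0,0.01,0,0,0],[0,0,0.01,0,0,0],[0,0,0,0,0,0]]]'
```

```text
time: 24.2
ee_pos: [0.5218, -0.0693, 0.0337]
tool_rot: [-2.241, -2.201, -0.001]
contact_force: [-3.8, 0.5, 7.5]
opening: 0.0516
gripper_force: 45.0
```

```bash
python3 -m creep '[[[0,0,0,0,0,0],[0,0,0,0,0,0],[0,0,0,0,0,0],[0,0,0,0,0,0],[0,0,0,0,0,0]]]' 1
python3 -m creep '[[[0,0,-0.3,0,0,0],[0,0,-0.8,0,0,0],[0,0,-1,0,0,0],[0,0,-1,0,0,0],[0,0,-1,0,0,0],[-0.5,0,-1,0,0,0],[-1,0,-0.5,0,0,0],[-1,0,0,0,0,0],[-1,0,0,0,0,0],[-1,0,0,0,0,0]]]'
python3 -m creep '[[[-1,0,0,0,0,0],[-1,0,0,0,0,0],[-1,0,0,0,0,0],[-1,0,0,0,0,0],[0,0,0,0,0,0]]]'
python3 - <<'E'
from m import *
T={'top':(.5244,-.0327),'scene':(.5201,-.0349)}; I=[]
for n in('scene','top'):
    s=snap(n); P=world(s)[s['z_map']>0]; c=np.array(T[n])*1000
    for nm,b in dict(knob=pick(P,.47,.57,-.105,-.044,.046,.085),case=pick(P,.47,.57,-.009,.05,.082,.094),pad=pick(P,.47,.57,-.043,-.01,.085,.1)).items():
        r=rect(b); print(n,nm,len(b),(r[0]-c).round(1),r[1],r[2],'top z',np.percentile(b[:,2],[50,95]).round(4))
    I.append(s['image'][130:230,270:370,::-1] if n=='scene' else s['image'][140:240,290:390,::-1])
cv2.imwrite('pics/c7.png',cv2.hconcat([cv2.resize(i,(400,400),interpolation=2) for i in I]))
E
```

```text
time: 24.7
ee_pos: [0.5219, -0.0694, 0.0332]
tool_rot: [2.241, 2.202, 0.0]
contact_force: [-0.4, 0.3, 0.3]
opening: 0.0829
gripper_force: 0.0
time: 25.7
ee_pos: [0.5198, -0.1829, 0.1739]
tool_rot: [2.241, 2.201, 0.001]
contact_force: [0.1, -0.0, -0.1]
opening: 0.087
gripper_force: 0.0
time: 26.2
ee_pos: [0.5167, -0.2857, 0.1738]
tool_rot: [2.245, 2.195, -0.002]
contact_force: [-0.3, -0.8, 1.6]
opening: 0.087
gripper_force: 0.0
scene knob 357 [  4.  -35.6] [50.1 53.7] 57.7 top z [0.0748 0.0812]
scene case 219 [ 0.8 45.1] [36.2 60.9] 88.4 top z [0.0897 0.0923]
scene pad 32 [ 4.2 11.1] [ 7.8 36.4] 84.8 top z [0.0911 0.0953]
top knob 360 [ -2.7 -36. ] [48.9 49.1] 1.7 top z [0.0776 0.0809]
top case 345 [-2.6 45.6] [35.8 55.6] 86.8 top z [0.0895 0.092 ]
top pad 49 [-0.5  9.8] [36.1  7.3] 0.9 top z [0.0917 0.0947]
```

View pics/c7.png

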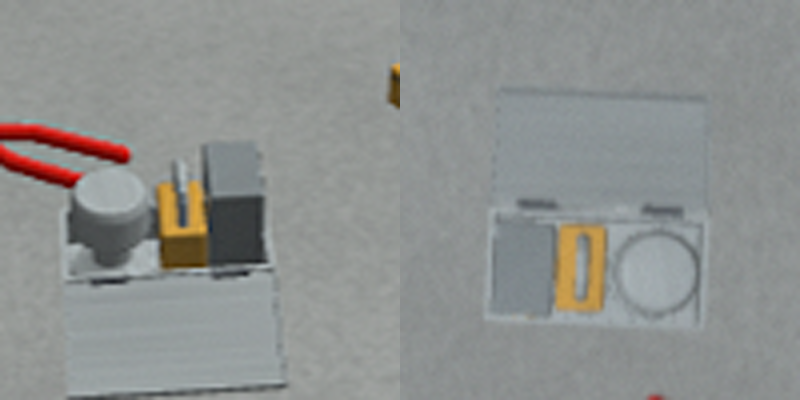

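The last picture shows all three upright in the row: knob, padlock and case, left to right in the scene view. Their heights match standing on the tin floor (about 79, 94 and 89 mm). Handing in.

```bash
python3 -c "
from rig import robot
print(robot.sign_off())"
```

```text
the job is handed in; nothing more can be done
None
```

The padlock, lock case and door knob stand upright side by side in the tin; I handed the job in at about 26 s, with the gripper clear and no bystander touched.

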